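# Refill the stir-stick dispenser

### The arm

A 6-joint arm with a two-finger parallel gripper is mounted at the origin on the work surface. World frame = base frame: x ahead of the robot, y to its left, z up, the work surface at z = 0. Lengths are in m, angles in rad, forces in N, time in s.
With the tool pointing down it reaches from about 0.375 to 0.9 m from the base axis. Payload 3.1 kg.
Tool frame: the origin (TCP) lies midway between the tips of the shut fingers; the grasp point (between the pads) lies 19 mm behind it; x points along the fingers, y is the direction in which the jaws open and shut, and the axes are right-handed (so a half turn about x gives the same grasp; the last joint's range is limited). The gripper opens to 87 mm and grips with 3 to 60 N. Pads are 19 mm wide; open, the fingers measure 117 mm over their backs; the gripper's body (75 mm by 190 mm) begins 51 mm behind the grasp point.
Start: joints at [1.125, 0.527, 1.433, -0, 1.181, -0.178], TCP at [0.165, 0.603, 0.223] pointing down, gripper open.
Joint ranges: [-3.08, 3.08], [-0.75, 2.2], [0.22, 2.44], [-1.43, 4.57], [0, 2.65], [-2.85, 2.85]. Speed limits (rad/s): [2.79, 2.79, 3.14, 3.14, 3.14, 3.14].

### API

Orientations are given as a unit quaternion [x, y, z, w].
In Python, from rig import get_obs, imaging, robot gives the robot as it stands.
- The arm moves only by the shell command python3 -m inch 'ROWS' [FORCE]. ROWS is JSON, a list of rows, each a list of 3 entries, a list of its own where there are three numbers: the finger opening in mm, from 0 to 87, then the shift along the tool's x, y, z in mm, then the turn, a rotation vector about the tool's x, y, z in degrees. In form: [[grip, [dx, dy, dz], [wx, wy, wz]], ...]. A call has 1 to 12 rows; each row shifts and turns the pose as measured when the row begins, along the tool's axes as they then stand; what a row does not reach is not made up. A row lasts 1/8 s, in which the tool goes at most 62.5 mm and 10.7 degrees, less where a joint would pass 70% of its speed; a pose out of reach is approached as far as the arm can. A call with a gripper value outside its range is refused whole. The fingers move at their own pace and stop on an object; FORCE is the grip in N (left out, the last holds). Time passes only in rows, so rows that do not move let the fingers close. It gives the time, the measured TCP pose, the force and the opening at its end, in the units of the state.
- get_obs(): the state, without advancing time (a new reading comes with each control period).
- imaging.camera(name): name is "scene" or "top"; returns the picture (400x640x3 uint8, red, green, blue); there is no depth.
- imaging.camera_params(name): a dict with "camera_matrix" (3x3 intrinsics, pixels), "xyz" and "rotation" of the camera in the world. Camera axes: x right, y down, z forward; pixel columns grow to the right and rows downward; lengths in m; the calibration is good to about 2 mm. A picture is of the moment at which its call begins. camera_params takes no time and is no camera call.
- robot.hand_in(): hands the job in, once; it reports no verdict.
Trained networks look in the newest picture that a camera, given by its name, has taken for a name from the list of things; names that differ only in an ending like _2 or _b are one class to them, and where a whole thing is asked for, a point or a joint stands for the part that bears it (a point fixed in the world has none). Each returns a list of dicts, best first, with "confidence" (0 to 1); they miss things now and then, are a little off and sometimes report something else, mostly with a low value. They report only what shows in the picture. A call takes as long as a camera call.
- imaging.cut_out(camera, target): "pixels" (400x640 bool, what is visible of it) and "box" ([centre column, centre row, width, height] in pixels, round what is visible of it).
- imaging.tip_of(camera, target): "pixel" ([column, row] in pixels: a listed point, or the origin of a listed thing).
The state is a dict: "time": time; "q": joint angles; "joint_velocities": joint speeds; "joint_torque": joint torques, N m; "position": TCP position; "tool_rot": TCP orientation; "ft_force": force on the tool from outside, world axes, zero at the start; "moment": the same for the moment, N m; "grip_width": finger opening in m.
Only numpy, scipy, OpenCV 4.12 (cv2) and the standard library are available. Lean on these libraries where they do the work, as an engineer would, in place of code of your own. Each camera call takes 0.05 s, during which the arm holds its last target. There are 200 camera calls.

### The job

Refill the stick dispenser on the coffee counter: put every stick that is in the wooden caddy into the well of its own colour, turning the cap's window over that well, and press each stick down until it is flush with the mouth of the well. When all are in, turn the cap so that its window is over the black tab (closed). Do not knock over or shift the jug, the syrup bottle or the mug.

Things in the scene. Friction and masses are not known exactly. Their poses are not given: they have to be found in the camera images.
- dispenser: Fixed drum-shaped stick dispenser, wood-staved, 216 mm across; its flat metal top (mouths of the wells) is 125 mm above the counter. Origin: centre of the underside, on the drum's axis, z up. Four square wells on a 55 mm radius, at -90 (red), -30 (yellow), 30 (green), 90 deg (blue) from its x axis; coloured tabs on the drum's edge mark them. Black tab at -150 deg: closed place, no well.
- cap (a joint): Round white cap over the drum, turning on its axis; friction 0.06 N m, stays where left. It has one window. Value in rad, growing anticlockwise from above: 0 = window over the black tab (closed), 1.047 = over red, 2.094 yellow, 3.142 green, 4.189 blue; stops at -0.12 and 4.36. A stick standing more than 6 mm out of its well blocks it.
- cap_knob (a point): Centre of the part to grip of the cap's black round upright knob: 40 mm diameter, on the drum's axis, from 135 to 175 mm above the counter; this point is 160 mm above it. Turns with the cap; its x axis points to the window.
- cap_window (a point): Middle of the cap's window, 55 mm from the drum's axis, level with the cap's top. The window is a sector from 28 to 82 mm radius, 28 deg to either side. The cap is 180 mm across, 4 mm thick; its underside is 6 mm above the drum's metal top, its top 135 mm above the counter.
- caddy_top (a point): Loose pale wooden refill caddy, 125 x 125 mm, 65 mm high, 1.2 kg; this point is the centre of its top. Four square pockets (16 mm wide, 55 mm deep) at +-33 mm in its x and y; each present stick stands in one of them, in any arrangement.
- stick_red_mid (a point): Stick with a red upper end: straight round dark wooden rod, 12 mm diameter, 110 mm long, 30 g; this point is its centre, half-way along, z along the stick to the red end. Stands in the caddy with 55 mm showing, and may lean a few degrees there. May be absent.
- stick_yellow_mid (a point): Stick with a yellow upper end: straight round dark wooden rod, 12 mm diameter, 110 mm long, 30 g; this point is its centre, half-way along, z along the stick to the yellow end. Stands in the caddy with 55 mm showing, and may lean a few degrees there. May be absent.
- stick_green_mid (a point): Stick with a green upper end: straight round dark wooden rod, 12 mm diameter, 110 mm long, 30 g; this point is its centre, half-way along, z along the stick to the green end. Stands in the caddy with 55 mm showing, and may lean a few degrees there. May be absent.
- stick_blue_mid (a point): Stick with a blue upper end: straight round dark wooden rod, 12 mm diameter, 110 mm long, 30 g; this point is its centre, half-way along, z along the stick to the blue end. Stands in the caddy with 55 mm showing, and may lean a few degrees there. May be absent.
- well_red (a point): Centre of the mouth of the red well, level with the drum's metal top; bore 18 mm square, bevelled to 26 mm at the mouth. Inside is a stiff sliding seat: a stick set in goes 55 mm deep and stands 55 mm out; pressed with about 4 N it slides down, up to 57 mm more (2 mm below flush), and stays there. Nothing presses it back up.
- well_yellow (a point): Centre of the mouth of the yellow well, level with the drum's metal top; bore 18 mm square, bevelled to 26 mm at the mouth. Inside is a stiff sliding seat: a stick set in goes 55 mm deep and stands 55 mm out; pressed with about 4 N it slides down, up to 57 mm more (2 mm below flush), and stays there. Nothing presses it back up.
- well_green (a point): Centre of the mouth of the green well, level with the drum's metal top; bore 18 mm square, bevelled to 26 mm at the mouth. Inside is a stiff sliding seat: a stick set in goes 55 mm deep and stands 55 mm out; pressed with about 4 N it slides down, up to 57 mm more (2 mm below flush), and stays there. Nothing presses it back up.
- well_blue (a point): Centre of the mouth of the blue well, level with the drum's metal top; bore 18 mm square, bevelled to 26 mm at the mouth. Inside is a stiff sliding seat: a stick set in goes 55 mm deep and stands 55 mm out; pressed with about 4 N it slides down, up to 57 mm more (2 mm below flush), and stays there. Nothing presses it back up.
- jug: Steel milk jug, 84 mm across, 100 mm high; bystander. Origin: centre of its underside.
- syrup: Amber syrup bottle, 68 mm across, 200 mm high; bystander. Origin: centre of its underside.
- cup: White mug, 80 mm across, 70 mm high; bystander. Origin: centre of its underside.

How it is judged:
On the way, in this order (a step that is already met when the one before it is completed fails the run):
1. every stick present is pressed down flush in the well of its colour (horizontal distance between stick_red_mid and well_red below 0.009 m and z of each of stick_red_mid, stick_yellow_mid, stick_green_mid, stick_blue_mid in the frame of dispenser below 0.074 m and angle between each of stick_red_mid, stick_yellow_mid, stick_green_mid, stick_blue_mid's own z axis and vertical below 0.15 rad and horizontal distance between stick_yellow_mid and well_yellow below 0.009 m and horizontal distance between stick_green_mid and well_green below 0.009 m and horizontal distance between stick_blue_mid and well_blue below 0.009 m), for 0.2 s.
2. the cap is turned to closed, its window over the black tab (value of joint cap between -0.13 and 0.12 rad), for 0.2 s.
At the end, for the whole second after the job is handed in: Every stick present is upright in the well of its own colour (centre within 9 mm of the well's axis), its top no more than 4 mm above the mouth, and the cap stands still with its window within about 7 deg (0.12 rad) of the black tab (all of step 1 and all of step 2 and velocity of joint cap between -0.05 and 0.05 rad/s); the robot touches nothing.
It fails at once if the jug is shifted more than 30 mm or tipped over (distance of jug from where it was at the start of the episode above 0.03 m or angle between jug's own z axis and vertical above 0.4 rad).
It fails at once if the syrup bottle is shifted more than 30 mm or tipped over (distance of syrup from where it was at the start of the episode above 0.03 m or angle between syrup's own z axis and vertical above 0.4 rad).
It fails at once if the mug is shifted more than 30 mm or tipped over (distance of cup from where it was at the start of the episode above 0.03 m or angle between cup's own z axis and vertical above 0.4 rad).
Of stick_red, stick_yellow, stick_green, stick_blue only 3 to 4 are there at a start; the rules pass over those that are not, and their reading is None.
At some moment in a run one of caddy may be knocked a few centimetres aside while the robot is not near it.
It also fails if it takes over 210 s, if anything falls off the work surface, if the arm or the gripper's body presses on something with over 40 N, if the wrist force passes 120 N, or if a joint passes its speed limit or range.

## Working session

There is one attempt and no reset: what is moved stays moved. The work goes in short steps, Python scripts to look and compute and a shell command to move; the robot and the scene stay as the last step left them, time stands still between calls to the robot, and variables do not carry over. Pictures are saved under pics/ and viewed, about 12 in all and at most 16, crops included, and the job is handed in when it is done.

```bash
ls; mkdir -p pics
cat > h.py <<'E'
import numpy as np, cv2
from rig import get_obs, imaging, robot
from scipy.spatial.transform import Rotation as R
def snap(c,name=None,crop=None,scale=1):
    im=imaging.camera(c)
    if name:
        o=im if crop is None else im[crop[1]:crop[3],crop[0]:crop[2]]
        o=cv2.resize(o,None,fx=scale,fy=scale,interpolation=cv2.INTER_CUBIC)
        cv2.imwrite(f'pics/{name}.png',cv2.cvtColor(o,cv2.COLOR_RGB2BGR))
    return im
def cam(c):
    p=imaging.camera_params(c); K=np.array(p['camera_matrix']); r=np.array(p['rotation'])
    if r.shape!=(3,3): r=R.from_quat(r).as_matrix()
    return K,r,np.array(p['xyz'])
def onz(c,px,z):
    K,r,t=cam(c); d=r@np.linalg.solve(K,[px[0],px[1],1]); return t+d*(z-t[2])/d[2]
def proj(c,X):
    K,r,t=cam(c); v=K@(r.T@(np.array(X)-t)); return v[:2]/v[2]
def tri(p1,p2):
    A=[];b=[]
    for c,p in (('scene',p1),('top',p2)):
        K,r,t=cam(c); d=r@np.linalg.solve(K,[p[0],p[1],1]); d/=np.linalg.norm(d)
        P=np.eye(3)-np.outer(d,d); A.append(P); b.append(P@t)
    return np.linalg.lstsq(np.vstack(A),np.hstack(b),rcond=None)[0]
def tip(c,n):
    l=imaging.tip_of(c,n); return (np.array(l[0]['pixel']),l[0]['confidence']) if l else (None,0)
def state():
    o=get_obs(); rt=R.from_quat(o['tool_rot']).as_matrix()
    return o,np.array(o['position']),rt
def totool(dw):
    return np.round(state()[2].T@np.array(dw)*1000,1)
E
cat > a.py <<'E'
from h import *
np.set_printoptions(precision=4,suppress=True)
snap('scene','s0');snap('top','t0')
for c in('scene','top'):
    print(c,imaging.camera_params(c))
Z={'dispenser':0,'cap_knob':.16,'cap_window':.135,'caddy_top':.065,'jug':0,'syrup':0,'cup':0}
for n in list(Z)+['stick_%s_mid'%k for k in('red','yellow','green','blue')]:
    a,ca=tip('scene',n);b,cb=tip('top',n)
    print(n,a,ca,b,cb, tri(a,b) if a is not None and b is not None else '', onz('top',b,Z.get(n,.065)) if b is not None else '')
o,p,r=state();print(p,r,o['time'])
E
python3 a.py
```

```text
pics
scene {'camera_matrix': array([[366.6628,   0.    , 322.927 ],
       [  0.    , 366.6628, 203.3964],
       [  0.    ,   0.    ,   1.    ]]), 'xyz': array([ 1.0231, -0.478 ,  0.4897]), 'rotation': array([ 0.8198,  0.2902, -0.17  , -0.4635])}
top {'camera_matrix': array([[516.5922,   0.    , 315.8007],
       [  0.    , 516.5922, 201.9601],
       [  0.    ,   0.    ,   1.    ]]), 'xyz': array([ 0.5343, -0.0026,  1.0988]), 'rotation': array([ 0.7166, -0.6964,  0.0318, -0.0214])}
dispenser [340.9 204.1] 0.84 [214.5 240.8] 0.71 [ 0.528   0.1958 -0.0114] [0.5287 0.1942 0.    ]
cap_knob [344.1 143.9] 0.78 [201.7 237. ] 0.76 [0.5366 0.1893 0.1622] [0.5357 0.1889 0.16  ]
cap_window None 0 [215.7 207.2] 0.7  [0.5918 0.1705 0.135 ]
caddy_top [220.8 271.6] 0.81 [416.6 219.7] 0.7 [ 0.5818 -0.2199  0.0693] [ 0.5825 -0.2201  0.065 ]
jug [375.7 279.8] 0.67 [310.6 131.5] 0.91 [ 0.7655 -0.0045  0.0021] [ 0.7691 -0.0022  0.    ]
syrup [410.4 241. ] 0.83 None 0  
cup [329.2 318.4] 0.79 [371.2 136.1] 0.7 [ 0.7579 -0.1361  0.0057] [ 0.7632 -0.1331  0.    ]
stick_red_mid [219.7 288. ] 0.77 [429.2 202.5] 0.38 [ 0.616  -0.2456  0.0713] [ 0.6179 -0.2451  0.065 ]
stick_yellow_mid [245.  269.7] 0.65 [242.7 131.9] 0.56 [ 0.6665 -0.0272  0.0902] [0.7501 0.1351 0.065 ]
stick_green_mid [221.2 259.4] 0.79 [396.5 239.1] 0.46 [ 0.5401 -0.1859  0.0529] [ 0.5426 -0.1803  0.065 ]
stick_blue_mid [194.3 277.2] 0.58 [436.4 237.1] 0.61 [ 0.5506 -0.2574  0.0652] [ 0.5488 -0.2603  0.065 ]
[0.1647 0.6029 0.2226] [[ 0.      0.2637  0.9646]
 [-0.      0.9646 -0.2637]
 [-1.     -0.      0.    ]] 1.2
```

View pics/t0.png

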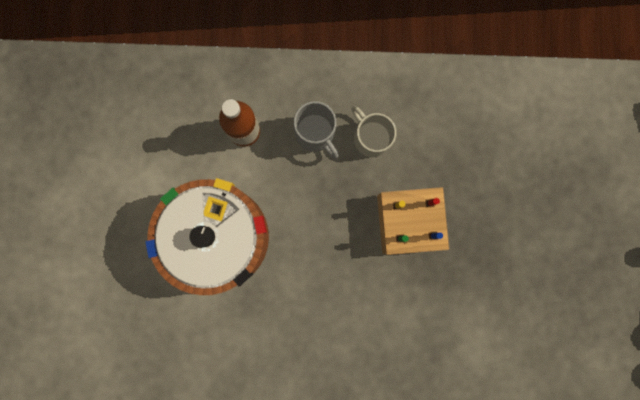

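View pics/s0.png

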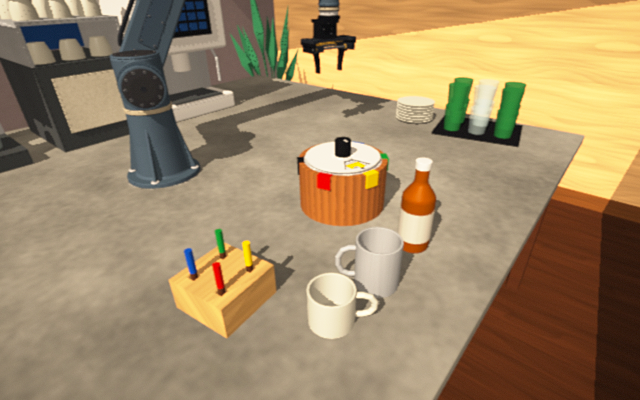

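The top view shows the drum at about (208,237) with its window over yellow at (215,208). The caddy at (415,221) holds all four sticks: yellow (400,204), red (434,202), green (403,239) and blue (438,236). The scene view confirms four sticks, with the syrup at (417,205), jug at (378,262) and mug at (332,305). Next I'll measure more precisely.

```bash
cat > m.py <<'E'
from h import *
np.set_printoptions(precision=4,suppress=True)
HSV={'red':[(0,8),(172,180)],'yellow':[(20,33)],'green':[(45,80)],'blue':[(100,130)]}
def blobs(im,k,box):
    h=cv2.cvtColor(im,cv2.COLOR_RGB2HSV); m=np.zeros(h.shape[:2],np.uint8)
    for a,b in HSV[k]: m|=cv2.inRange(h,(a,150,60),(b,255,255))
    x0,y0,x1,y1=box; mm=np.zeros_like(m); mm[y0:y1,x0:x1]=m[y0:y1,x0:x1]
    n,_,s,c=cv2.connectedComponentsWithStats(mm)
    return sorted([(s[i,4],c[i]) for i in range(1,n) if s[i,4]>5],key=lambda t:-t[0])
def sticks(im,box=(340,150,500,300)):
    # visible coloured end from above, centre about z=.112
    return {k:(onz('top',b[0][1],.112)[:2],b[0][0]) for k in HSV if (b:=blobs(im,k,box))}
E
python3 - <<'E'
from m import *
im=snap('top')
print(sticks(im))
l=imaging.cut_out('top','caddy_top')
if l:
    m=l[0]['pixels'];print(l[0]['box'],m.sum())
    h=cv2.minAreaRect(np.argwhere(m)[:,::-1].astype(np.float32));print(h,[onz('top',p,.065)[:2] for p in cv2.boxPoints(h)])
tabs={}
for k in HSV:
    b=blobs(im,k,(130,160,285,310)); print(k,[(a,c) for a,c in b],[onz('top',c,.12)[:2] for a,c in b[:2]])
g=im.astype(int); w=((g.min(2)>120)&(g.max(2)-g.min(2)<45)).astype(np.uint8); w[:, :140]=0;w[:,285:]=0;w[:165]=0;w[310:]=0
cs=max(cv2.findContours(w,0,1)[0],key=cv2.contourArea); e=cv2.fitEllipse(cs); print('cap',e,onz('top',e[0],.135))
l=imaging.cut_out('scene','syrup'); print(l[0]['box'], onz('scene',tip('scene','syrup')[0],0))
E
```

```text
{'red': (array([ 0.6163, -0.2425]), np.int32(63)), 'yellow': (array([ 0.6094, -0.1783]), np.int32(66)), 'green': (array([ 0.5445, -0.1869]), np.int32(23)), 'blue': (array([ 0.5516, -0.2525]), np.int32(24))}
red [(np.int32(202), array([259.8069, 224.396 ]))] [array([0.5626, 0.0887])]
yellow [(np.int32(298), array([214.7819, 208.3523])), (np.int32(154), array([222.6299, 184.3182]))] [array([0.5905, 0.1748]), array([0.6366, 0.1619])]
green [(np.int32(89), array([168.6292, 195.9663]))] [array([0.6115, 0.2629])]
blue [(np.int32(123), array([150.8699, 248.2276]))] [array([0.5121, 0.2913])]
cap ((205.4221954345703, 236.69662475585938), (98.56195068359375, 99.30268096923828), 16.596511840820312) [0.5365 0.1872 0.135 ]
[413.9, 205.3, 38.3, 99.4] [0.7548 0.1482 0.    ]
```

```bash
python3 -m inch '[[35,[-45,0,0],[-7.7,0,0]],[35,[0,0,0],[-7.6,0,0]],[35,[0,-52,30],[0,0,0]],[35,[0,-52,30],[0,0,0]],[35,[0,-52,30],[0,0,0]],[35,[0,-52,30],[0,0,0]],[35,[0,-52,30],[0,0,0]],[35,[0,-52,30],[0,0,0]],[35,[0,-52,30],[0,0,0]],[35,[0,-52,30],[0,0,0]],[35,[0,-52,30],[0,0,0]],[35,[0,-52,30],[0,0,0]]]' 15
```

```text
time: 2.9
position: [0.4808, 0.0765, 0.2707]
tool_rot: [-0.004, 0.703, 0.009, 0.711]
ft_force: [1.5, 0.3, -0.1]
grip_width: 0.0349
```

```bash
python3 -m inch '[[35,[0,-52,26],[0,0,0]],[35,[0,-52,26],[0,0,0]],[35,[0,-52,26],[0,0,0]],[35,[0,-52,26],[0,0,0]],[35,[0,-47,24],[0,0,0]],[35,[0,0,0],[0,0,0]]]'
cat > to.py <<'E'
# tool-frame mm from where we are to a world target: to.py x y z [yaw of tool y, deg from world y, ccw]
from h import *; import sys
x=[float(a) for a in sys.argv[1:4]]; o,p,r=state()
yaw=np.radians(float(sys.argv[4])) if len(sys.argv)>4 else 0
des=np.c_[[0,0,-1],[-np.sin(yaw),np.cos(yaw),0],[np.cos(yaw),np.sin(yaw),0]]
w=np.degrees(R.from_matrix(r.T@des).as_rotvec())
print('mm',totool(np.array(x)-p),'rot',np.round(w,1),'pos',np.round(p,4),'F',np.round(o['ft_force'],1),'grip',round(o['grip_width'],4),'t',o['time'],'q6',round(o['q'][5],2))
E
python3 - <<'E'
from m import *
im=snap('top','t1',(340,150,500,300),4); snap('scene','s1',(140,180,320,350),4); print(sticks(im),state()[1])
E
python3 to.py .609 -.178 .16
```

```text
time: 3.65
position: [0.619, -0.1905, 0.271]
tool_rot: [-0.002, 0.701, 0.006, 0.713]
ft_force: [-0.9, -0.2, -0.4]
grip_width: 0.0345
{'blue': (array([ 0.5516, -0.2494]), np.int32(40))} [ 0.6172 -0.1866  0.271 ]
mm [110.9   7.8  -9.6] rot [ 0.8  0.8 -0.5] pos [ 0.6172 -0.1866  0.271 ] F [-0.5  0.5  0.2] grip 0.0349 t 3.75 q6 -2.06
```

View pics/s1.png

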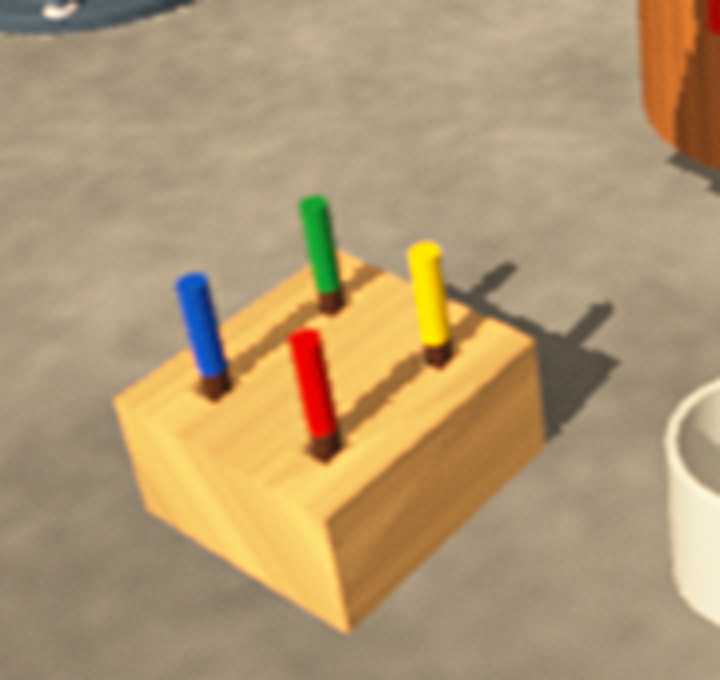

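The scene crop shows the caddy unmoved, yellow tip at (247,243) and its foot at (249,269).

Run:
```python
from m import *
c=lambda u,v:(140+u/4,180+v/4)
for k,t,b in(('y',(426,249),(438,360)),('r',(306,338),(323,455)),('g',(315,204),(330,308)),('b',(192,281),(214,393))):
    print(k,'top',onz('scene',c(*t),.119)[:2],'foot',onz('scene',c(*b),.065)[:2])
```

```text
y top [ 0.607  -0.1781] foot [ 0.6123 -0.184 ]
r top [ 0.6147 -0.245 ] foot [ 0.62   -0.2509]
g top [ 0.5433 -0.1869] foot [ 0.5465 -0.1913]
b top [ 0.5488 -0.2522] foot [ 0.5541 -0.2573]
```

```bash
python3 -m inch '[[35,[45,8,-8.5],[0.8,0.8,-0.5]],[35,[40,0,0],[0,0,0]],[35,[0,0,0],[0,0,0]]]'; python3 to.py .609 -.179 .081
```

```text
time: 4.12
position: [0.6077, -0.1732, 0.1862]
tool_rot: [-0.001, 0.707, 0.002, 0.707]
ft_force: [0.1, -0.3, 0.8]
grip_width: 0.035
mm [105.2  -5.8   1.2] rot [ 0.2  0.  -0. ] pos [ 0.6077 -0.1732  0.1862] F [ 0.1 -0.3  0.8] grip 0.035 t 4.125 q6 -2.03
```

```bash
python3 -m inch '[[35,[30,-6,1],[0,0,0]],[35,[40,0,0],[0,0,0]],[35,[33,0,0],[0,0,0]],[35,[0,0,0],[0,0,0]]]'; python3 to.py .609 -.179 .081
```

```text
time: 4.62
position: [0.6136, -0.1769, 0.0903]
tool_rot: [-0.005, 0.703, 0.002, 0.711]
ft_force: [0.1, -0.0, 0.3]
grip_width: 0.035
mm [ 9.3 -2.  -4.8] rot [0.6 0.7 0.3] pos [ 0.6136 -0.1769  0.0903] F [ 0.1 -0.   0.3] grip 0.035 t 4.625 q6 -2.04
```

```bash
python3 -m inch '[[35,[9,-2,-4],[0.6,0.7,0.3]],[35,[0,0,0],[0,0,0]],[5,[0,0,0],[0,0,0]],[5,[0,0,0],[0,0,0]],[5,[0,0,0],[0,0,0]],[5,[0,0,0],[0,0,0]]]' 15; python3 to.py .609 -.179 .081
```

```text
time: 5.38
position: [0.6135, -0.1802, 0.0882]
tool_rot: [-0.001, 0.704, -0.002, 0.71]
ft_force: [1.2, 1.0, -0.4]
grip_width: 0.0112
mm [ 7.2  1.2 -4.6] rot [-0.   0.5  0.2] pos [ 0.6135 -0.1802  0.0882] F [ 1.2  1.  -0.4] grip 0.0112 t 5.375 q6 -2.03
```

```bash
python3 -m inch '[[5,[-30,0,0],[0,0,0]],[5,[-55,0,0],[0,0,0]],[5,[-55,0,0],[0,0,0]],[5,[-45,0,0],[0,0,0]],[5,[0,0,0],[0,0,0]]]'; python3 to.py .59 .174 .27
python3 - <<'E'
from m import *
snap('scene','s2',(140,100,340,350),3)
E
```

```text
time: 6.0
position: [0.6118, -0.1794, 0.2771]
tool_rot: [-0.001, 0.704, -0.001, 0.71]
ft_force: [-0.3, 0.7, -0.9]
grip_width: 0.0112
mm [  5.9 353.4 -22.2] rot [-0.   0.4  0.2] pos [ 0.6118 -0.1794  0.2771] F [-0.3  0.7 -0.9] grip 0.0112 t 6.0 q6 -2.03
```

View pics/s2.png

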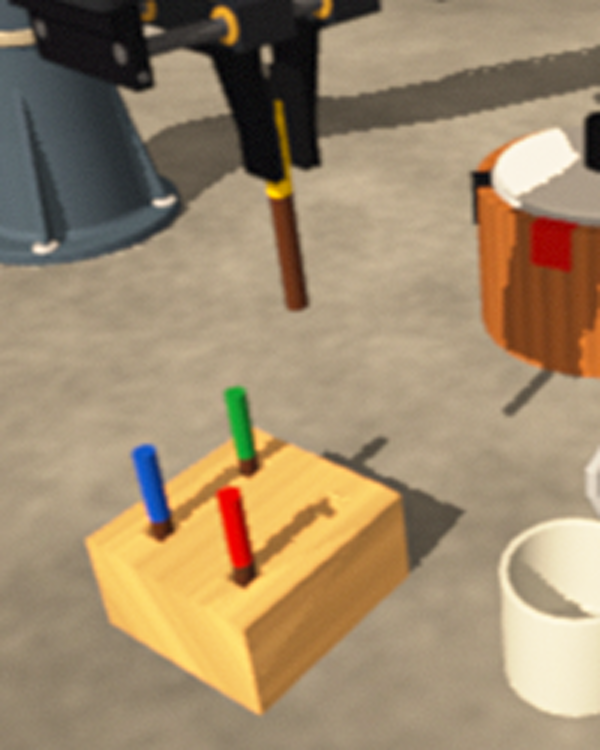

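```bash
python3 - <<'E'
from m import *
p=np.array([.6118,-.1794,.2771])
print(onz('scene',(140+295/3,100+303/3),.199)-p, proj('scene',p), proj('scene',p-[0,0,.078]))
E
python3 -m inch '[[5,[0,55,-4],[0,0,0]],[5,[0,55,-4],[0,0,0]],[5,[0,55,-4],[0,0,0]],[5,[0,55,-4],[0,0,0]],[5,[0,55,-3],[0,0,0]],[5,[0,40,-3],[0,0,0]],[5,[0,10,0],[0,0,0]],[5,[0,0,0],[0,0,0]]]';python3 to.py .59 .174 .27
```

```text
[-0.0081 -0.0004 -0.0781] [235.2687 156.2188] [241.8903 202.4713]
time: 7.05
position: [0.5794, 0.1544, 0.2568]
tool_rot: [0.002, 0.717, -0.001, 0.697]
ft_force: [0.5, 0.8, -0.3]
grip_width: 0.0112
mm [-13.5  19.6  10.1] rot [-0.3 -1.7 -0.1] pos [0.5794 0.1544 0.2568] F [ 0.5  0.8 -0.3] grip 0.0112 t 7.05 q6 -1.49
```

```bash
python3 -m inch '[[5,[0,20,12],[-0.3,-1.7,0]],[5,[10,0,0],[0,0,0]],[5,[15,0,0],[0,0,0]],[5,[0,0,0],[0,0,0]]]';python3 to.py .592 .174 .223
python3 - <<'E'
from m import *
snap('scene','s3',(280,80,440,230),4); print(tip('scene','stick_yellow_mid'),state()[1])
for n,X in dict(well=(.5896,.1738,.125),b=(.592,.174,.145),tcp=state()[1]).items(): print(n,(proj('scene',X)-[280,80])*4)
E
```

```text
time: 7.55
position: [0.5925, 0.1716, 0.2279]
tool_rot: [0.001, 0.707, -0.001, 0.707]
ft_force: [0.3, -0.1, -0.1]
grip_width: 0.0113
mm [ 4.9  2.4 -0.5] rot [-0.2 -0.   0. ] pos [0.5925 0.1716 0.2279] F [ 0.3 -0.1 -0.1] grip 0.0113 t 7.55 q6 -1.47
(array([354.5, 133.7]), 0.66) [0.5935 0.1719 0.2294]
well [310.435  344.6203]
b [315.4211 313.9473]
tcp [321.7897 172.9904]
```

View pics/s3.png

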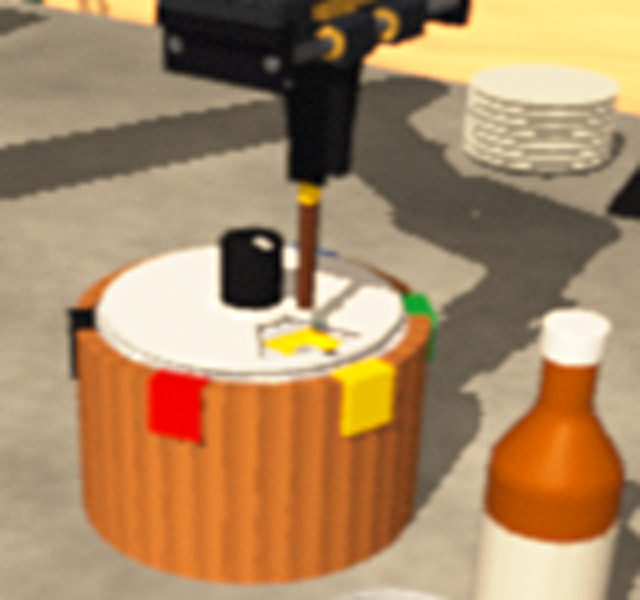

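The picture shows the held stick's foot at crop (304,305), just behind and above the yellow well at (305,343). It is about 4 mm to the -x/-y side of the TCP, so I'll correct for that and insert.

```bash
python3 -m inch '[[5,[5,4,1.5],[0,0,0]],[5,[15,0,0],[0,0,0]],[5,[15,0,0],[0,0,0]],[5,[0,0,0],[0,0,0]]]';python3 to.py .5945 .176 .148
```

```text
time: 8.15
position: [0.5954, 0.1759, 0.1924]
tool_rot: [0.002, 0.706, -0.001, 0.708]
ft_force: [-0.3, -0.3, 0.0]
grip_width: 0.0113
mm [44.4  0.1 -1.1] rot [-0.2  0.2 -0. ] pos [0.5954 0.1759 0.1924] F [-0.3 -0.3  0. ] grip 0.0113 t 8.15 q6 -1.46
```

```bash
python3 -m inch '[[5,[12,0,0],[0,0,0]],[5,[12,0,0],[0,0,0]],[5,[10,0,0],[0,0,0]],[5,[7,0,0],[0,0,0]],[5,[0,0,0],[0,0,0]]]';python3 to.py .5945 .176 .148
```

```text
time: 8.78
position: [0.5958, 0.1758, 0.1483]
tool_rot: [0.002, 0.706, -0.001, 0.708]
ft_force: [0.5, -0.4, -0.1]
grip_width: 0.0112
mm [ 0.3  0.1 -1.3] rot [-0.2  0.2 -0. ] pos [0.5958 0.1758 0.1483] F [ 0.5 -0.4 -0.1] grip 0.0112 t 8.775 q6 -1.46
```

```bash
python3 -m inch '[[28,[0,0,0],[0,0,0]],[28,[0,0,0],[0,0,0]],[28,[-25,0,0],[0,0,0]],[28,[-30,0,0],[0,0,0]],[0,[0,-2,-4],[0,0,0]],[0,[0,0,0],[0,0,0]],[0,[0,0,0],[0,0,0]]]';python3 to.py .591 .174 .123;  python3 - <<'E'
from m import *
snap('scene','s4',(280,80,440,230),4)
E
```

```text
time: 9.65
position: [0.5911, 0.1737, 0.2046]
tool_rot: [0.002, 0.706, -0.001, 0.709]
ft_force: [-0.7, 0.0, -0.4]
grip_width: 0.0059
mm [81.6  0.3 -0.4] rot [-0.2  0.2 -0. ] pos [0.5911 0.1737 0.2046] F [-0.7  0.  -0.4] grip 0.0059 t 9.65 q6 -1.46
```

View pics/s4.png

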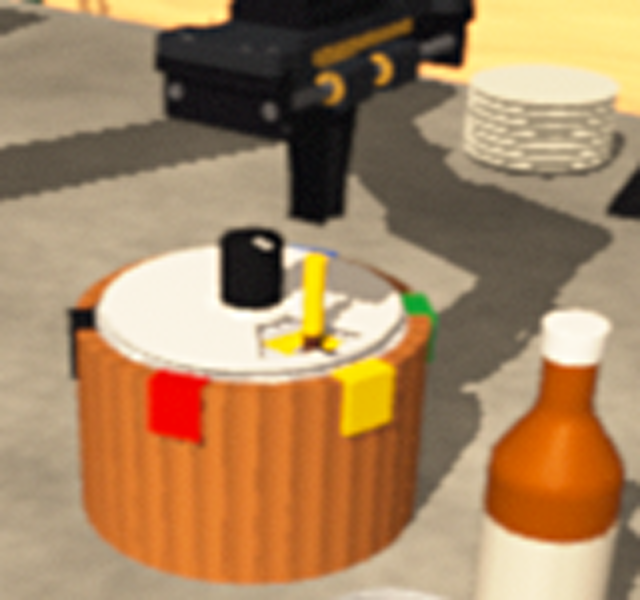

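The yellow stick stands upright in its well, top at crop (316,258), with the fingertips right above at (318,215). Pressing now.

```bash
python3 -m inch '[[0,[15,0,0],[0,0,0]],[0,[12,0,0],[0,0,0]],[0,[12,0,0],[0,0,0]],[0,[12,0,0],[0,0,0]],[0,[12,0,0],[0,0,0]],[0,[10,0,0],[0,0,0]],[0,[0,0,0],[0,0,0]]]';python3 to.py .591 .174 .123
```

```text
time: 10.58
position: [0.5916, 0.1736, 0.1252]
tool_rot: [0.002, 0.706, -0.002, 0.708]
ft_force: [0.7, 0.5, 2.1]
grip_width: 0.0006
mm [ 2.2  0.4 -0.6] rot [-0.3  0.2 -0. ] pos [0.5916 0.1736 0.1252] F [0.7 0.5 2.1] grip 0.0006 t 10.575 q6 -1.46
```

```bash
python3 -m inch '[[0,[5,0,0],[0,0,0]],[0,[3,0,0],[0,0,0]],[0,[0,0,0],[0,0,0]]]';python3 to.py .591 .174 .123; python3 -m inch '[[0,[-50,0,0],[0,0,0]],[0,[-50,0,0],[0,0,0]],[60,[0,0,0],[10,0,0]],[60,[0,0,0],[10,0,0]],[60,[0,0,0],[10,0,0]],[60,[0,0,0],[10,0,0]],[60,[0,0,0],[10,0,0]],[60,[0,0,0],[10,0,0]],[60,[0,0,0],[10,0,0]],[60,[0,0,0],[10,0,0]],[60,[0,0,0],[10,0,0]],[60,[0,0,0],[0,0,0]]]';python3 to.py .5365 .188 .19 -90
```

```text
time: 10.95
position: [0.5916, 0.1737, 0.1256]
tool_rot: [0.001, 0.705, -0.001, 0.709]
ft_force: [0.5, 0.3, -0.3]
grip_width: 0.0005
mm [ 2.6  0.3 -0.7] rot [-0.2  0.3  0. ] pos [0.5916 0.1737 0.1256] F [ 0.5  0.3 -0.3] grip 0.0005 t 10.95 q6 -1.46
time: 12.45
position: [0.5847, 0.1733, 0.2211]
tool_rot: [-0.51, -0.489, 0.517, -0.484]
ft_force: [-0.8, 0.6, -0.2]
grip_width: 0.0597
mm [ 31.6 -48.6 -12.2] rot [-3.1  0.2  0.7] pos [0.5847 0.1733 0.2211] F [-0.8  0.6 -0.2] grip 0.0597 t 12.45 q6 0.16
```

```bash
python3 -m inch '[[60,[0,-25,-6],[-3,0,0]],[60,[0,-24,-6],[0,0,0]],[60,[0,0,0],[0,0,0]]]';python3 to.py .5365 .188 .141 -90
python3 - <<'E'
from m import *
a=snap('scene')[80:230,280:440]; b=snap('top')[150:300,330:490]
cv2.imwrite('pics/s5.png',cv2.cvtColor(cv2.resize(np.hstack([a,b]),None,fx=2.5,fy=2.5,interpolation=2),4))
E
```

```text
time: 12.82
position: [0.5345, 0.1864, 0.2201]
tool_rot: [0.494, 0.505, -0.502, 0.499]
ft_force: [0.6, 1.0, 0.3]
grip_width: 0.0601
mm [79.1  3.1 -1.7] rot [0.5 0.2 0.8] pos [0.5345 0.1864 0.2201] F [0.6 1.  0.3] grip 0.0601 t 12.825 q6 0.13
```

View pics/s5.png

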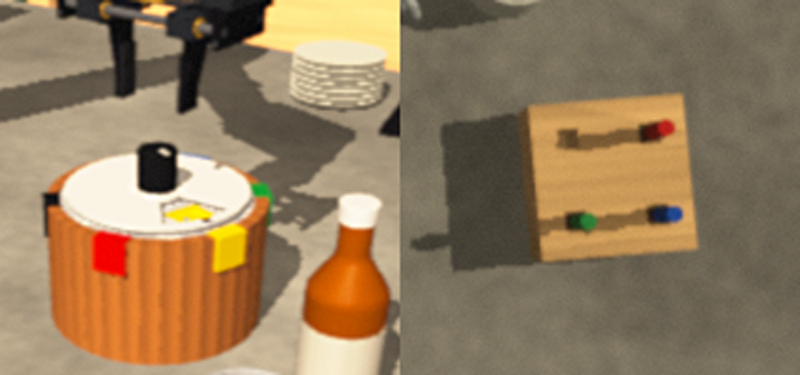

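The yellow stick no longer stands out above the window, at left-panel (188,213), and the open fingers straddle the knob. The caddy (right panel) is still in place. Next I'll grip the knob and turn 60° anticlockwise to green.

```bash
python3 -m inch '[[60,[40,3,-1.5],[0,0,0.8]],[60,[37,0,0],[0,0,0]],[60,[0,0,0],[0,0,0]],[30,[0,0,0],[0,0,0]],[30,[0,0,0],[0,0,0]],[30,[0,0,0],[0,0,0]]]' 25;python3 to.py .5365 .188 .141 -30
```

```text
time: 13.68
position: [0.5352, 0.1867, 0.1428]
tool_rot: [0.494, 0.505, -0.502, 0.499]
ft_force: [-4.0, 1.0, -6.4]
grip_width: 0.0394
mm [ 1.8  1.3 -1.3] rot [-59.5  -0.3   0.8] pos [0.5352 0.1867 0.1428] F [-4.   1.  -6.4] grip 0.0394 t 13.675 q6 0.13
```

```bash
python3 -m inch '[[30,[0,0,0],[-10,0,0]],[30,[0,0,0],[-10,0,0]],[30,[0,0,0],[-10,0,0]],[30,[0,0,0],[-10,0,0]],[30,[0,0,0],[-10,0,0]],[30,[0,0,0],[-10,0,0]],[30,[0,0,0],[0,0,0]]]';python3 to.py .5365 .188 .141 -30
```

```text
time: 14.55
position: [0.5377, 0.1882, 0.1429]
tool_rot: [0.168, 0.69, -0.17, 0.683]
ft_force: [-0.7, 1.0, -8.1]
grip_width: 0.0394
mm [ 1.9 -0.8 -1. ] rot [ 2.4 -0.5  0.3] pos [0.5377 0.1882 0.1429] F [-0.7  1.  -8.1] grip 0.0394 t 14.55 q6 -0.95
```

```bash
python3 -m inch '[[60,[0,0,0],[0,0,0]],[60,[0,0,0],[0,0,0]],[60,[-40,0,0],[10,0,0]],[60,[-40,0,0],[10,0,0]],[60,[-20,0,0],[10,0,0]],[60,[-20,0,0],[10,0,0]],[35,[0,0,0],[10,0,0]],[35,[0,0,0],[10,0,0]],[35,[0,0,0],[0,0,0]]]';python3 to.py .544 -.187 .26 -90
```

```text
time: 15.68
position: [0.5487, 0.1877, 0.2801]
tool_rot: [0.508, 0.494, -0.495, 0.503]
ft_force: [0.0, 0.2, 0.7]
grip_width: 0.0391
mm [ 18.5  -3.  374.8] rot [-0.3 -0.2 -1.3] pos [0.5487 0.1877 0.2801] F [0.  0.2 0.7] grip 0.0391 t 15.675 q6 0.14
```

```bash
python3 -m inch '[[35,[0,0,55],[0,0,-1]],[35,[0,0,55],[0,0,0]],[35,[0,0,55],[0,0,0]],[35,[0,0,30],[0,0,0]],[35,[0,0,0],[0,0,0]]]';python3 to.py .544 -.187 .26 -90
python3 - <<'E'
from m import *
t=snap('top'); a=t[170:310,130:290]; b=t[150:290,360:520]
cv2.imwrite('pics/t6.png',cv2.cvtColor(cv2.resize(np.hstack([a,b]),None,fx=2.5,fy=2.5,interpolation=2),4))
print(sticks(t)); print([(s,onz('top',c,.125)[:2]) for s,c in blobs(t,'green',(175,180,285,310))],[(s,c) for s,c in blobs(t,'green',(130,160,285,310))])
E
```

```text
time: 16.3
position: [0.5516, -0.0127, 0.2828]
tool_rot: [0.502, 0.499, -0.493, 0.506]
ft_force: [-0.1, 0.4, 0.4]
grip_width: 0.035
mm [ 22.2  -9.6 174.2] rot [ 0.6 -0.2 -0.9] pos [ 0.5516 -0.0127  0.2828] F [-0.1  0.4  0.4] grip 0.035 t 16.3 q6 -0.24
{'red': (array([ 0.6161, -0.2422]), np.int32(67)), 'green': (array([ 0.5443, -0.1867]), np.int32(22)), 'blue': (array([ 0.5515, -0.2515]), np.int32(28))}
[(np.int32(12), array([0.5656, 0.2181]))] [(np.int32(99), array([168.798, 196.101])), (np.int32(12), array([190.6667, 220.75  ]))]
```

View pics/t6.png

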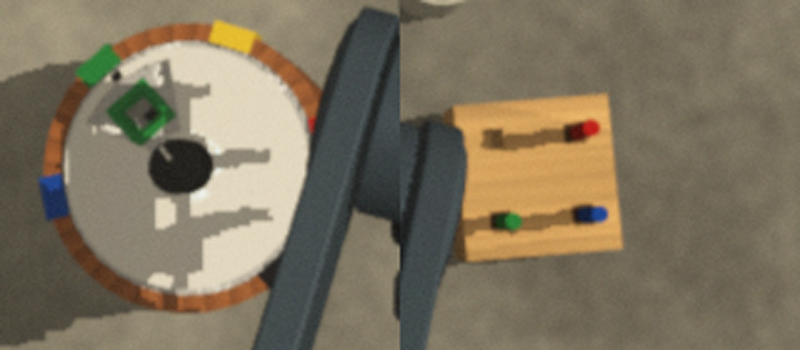

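The window sits over the green well, at about full-image pixel (186,215), and the caddy hasn't moved. On to the green stick.

```bash
python3 -c "
from h import *; print(onz('top',(186,214.8),.125))"; python3 -m inch '[[35,[0,-4,55],[0.6,0,-0.9]],[35,[10,-4,55],[0,0,0]],[35,[10,0,52],[0,0,0]],[35,[20,0,8],[0,0,0]],[35,[30,0,0],[0,0,0]],[35,[0,0,0],[0,0,0]],[35,[0,0,0],[0,0,0]]]';python3 to.py .545 -.188 .085 -90
```

```text
[0.5765241  0.22730969 0.125     ]
time: 17.23
position: [0.5498, -0.1775, 0.2139]
tool_rot: [0.498, 0.504, -0.492, 0.506]
ft_force: [0.6, -0.2, -0.5]
grip_width: 0.0351
mm [128.8  -6.   10.9] rot [ 1.1 -0.2 -0.4] pos [ 0.5498 -0.1775  0.2139] F [ 0.6 -0.2 -0.5] grip 0.0351 t 17.225 q6 -0.53
```

```bash
python3 -m inch '[[35,[35,-5,11],[1,0,0]],[35,[30,0,0],[0,0,0]],[35,[0,0,0],[0,0,0]]]';python3 to.py .545 -.188 .085 -90
```

```text
time: 17.6
position: [0.5497, -0.1878, 0.1529]
tool_rot: [0.502, 0.497, -0.494, 0.506]
ft_force: [0.4, -0.4, -0.1]
grip_width: 0.0351
mm [67.8 -5.9  0.1] rot [ 0.4  0.1 -1. ] pos [ 0.5497 -0.1878  0.1529] F [ 0.4 -0.4 -0.1] grip 0.0351 t 17.6 q6 -0.54
```

```bash
python3 -m inch '[[35,[30,-5,0],[0.4,0,-1]],[35,[30,0,0],[0,0,0]],[35,[6,0,0],[0,0,0]],[35,[0,0,0],[0,0,0]],[5,[0,0,0],[0,0,0]],[5,[0,0,0],[0,0,0]],[5,[0,0,0],[0,0,0]],[5,[0,0,0],[0,0,0]]]' 15;python3 to.py .545 -.188 .085 -90;python3 -m inch '[[5,[-30,0,0],[0,0,0]],[5,[-55,0,0],[0,0,0]],[5,[-55,0,0],[0,0,0]],[5,[-50,0,0],[0,0,0]],[5,[0,0,0],[0,0,0]]]';python3 to.py .576 .227 .275 -90
```

```text
time: 18.6
position: [0.5502, -0.1888, 0.0968]
tool_rot: [0.499, 0.497, -0.498, 0.506]
ft_force: [-2.9, -0.5, -1.2]
grip_width: 0.0119
mm [11.7 -5.3 -1. ] rot [ 0.3  0.5 -0.6] pos [ 0.5502 -0.1888  0.0968] F [-2.9 -0.5 -1.2] grip 0.0119 t 18.6 q6 -0.52
time: 19.23
position: [0.5536, -0.189, 0.2943]
tool_rot: [0.502, 0.492, -0.496, 0.51]
ft_force: [-0.3, 0.4, -0.4]
grip_width: 0.0118
mm [  14.7   23.4 -416.1] rot [ 0.2  0.7 -1.4] pos [ 0.5536 -0.189   0.2943] F [-0.3  0.4 -0.4] grip 0.0118 t 19.225 q6 -0.52
```

```bash
python3 -m inch '[[5,[0,4,-56],[0,0.7,-1.4]],[5,[0,4,-56],[0,0,0]],[5,[0,4,-56],[0,0,0]],[5,[0,4,-56],[0,0,0]],[5,[0,4,-56],[0,0,0]],[5,[0,3,-56],[0,0,0]],[5,[0,0,-50],[0,0,0]],[5,[0,0,-20],[0,0,0]],[5,[0,0,0],[0,0,0]]]';python3 to.py .576 .227 .245 -90
```

```text
time: 20.35
position: [0.5812, 0.2284, 0.2861]
tool_rot: [0.503, 0.498, -0.499, 0.501]
ft_force: [0.8, -0.7, -0.9]
grip_width: 0.0113
mm [41.  -5.4  1.4] rot [-0.1 -0.1 -0.4] pos [0.5812 0.2284 0.2861] F [ 0.8 -0.7 -0.9] grip 0.0113 t 20.35 q6 0.2
```

```bash
python3 -m inch '[[5,[20,-5,1],[0,0,0]],[5,[21,0,0],[0,0,0]],[5,[0,0,0],[0,0,0]]]';python3 to.py .576 .227 .245 -90;  python3 - <<'E'
from m import *
snap('scene','s7',(270,70,430,220),4); p=state()[1]
for n,X in dict(well=(.576,.227,.125),bot=p-[0,0,.087],tcp=p).items(): print(n,(proj('scene',X)-[270,70])*4)
E
```

```text
time: 20.72
position: [0.5773, 0.2222, 0.2434]
tool_rot: [0.503, 0.496, -0.5, 0.5]
ft_force: [-0.4, -0.2, -0.4]
grip_width: 0.0115
mm [-1.6 -1.4 -4.8] rot [-0.4  0.1 -0.4] pos [0.5773 0.2222 0.2434] F [-0.4 -0.2 -0.4] grip 0.0115 t 20.725 q6 0.2
well [381.6945 349.6932]
bot [383.1043 302.8257]
tcp [390.7831 158.851 ]
```

View pics/s7.png

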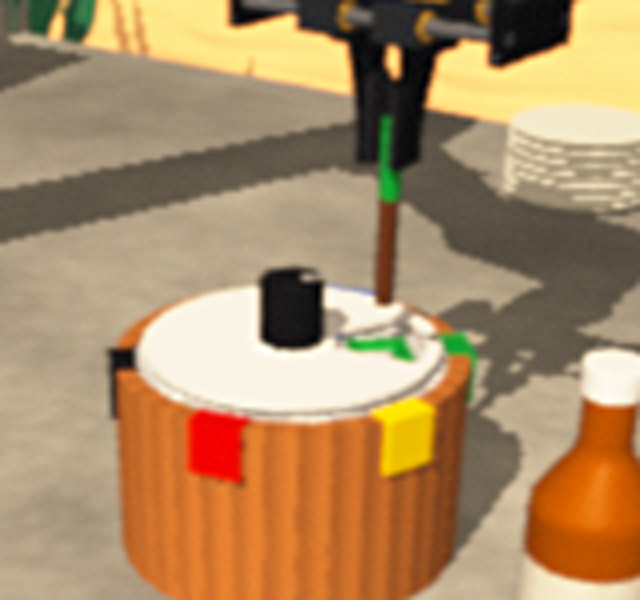

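The stick's foot, at crop (384,302), matches the prediction. The well is at (382,350). Inserting.

```bash
python3 -m inch '[[5,[3,-2,-5],[0,0,0]],[5,[20,0,0],[0,0,0]],[5,[18,0,0],[0,0,0]],[5,[0,0,0],[0,0,0]]]';python3 to.py .576 .227 .157 -90
```

```text
time: 21.28
position: [0.5797, 0.2263, 0.2072]
tool_rot: [0.507, 0.493, -0.498, 0.502]
ft_force: [0.4, -0.8, 0.0]
grip_width: 0.0115
mm [50.2 -4.6 -0.6] rot [-0.5 -0.  -1. ] pos [0.5797 0.2263 0.2072] F [ 0.4 -0.8  0. ] grip 0.0115 t 21.275 q6 0.21
```

```bash
python3 -m inch '[[5,[2,-4,0],[-0.5,0,-1]],[5,[16,0,0],[0,0,0]],[5,[16,0,0],[0,0,0]],[5,[14,0,0],[0,0,0]],[5,[0,0,0],[0,0,0]]]';python3 to.py .576 .227 .157 -90
```

```text
time: 21.9
position: [0.5762, 0.2265, 0.1568]
tool_rot: [0.5, 0.5, -0.5, 0.5]
ft_force: [-0.2, 0.6, 0.4]
grip_width: 0.0118
mm [-0.2 -0.2 -0.5] rot [-0.  -0.1 -0. ] pos [0.5762 0.2265 0.1568] F [-0.2  0.6  0.4] grip 0.0118 t 21.9 q6 0.19
```

```bash
python3 -m inch '[[28,[0,0,0],[0,0,0]],[28,[0,0,0],[0,0,0]],[28,[-22,0,0],[0,0,0]],[28,[-22,0,0],[0,0,0]],[0,[0,0,0],[0,0,0]],[0,[0,0,0],[0,0,0]],[0,[0,0,0],[0,0,0]],[0,[0,0,0],[0,0,0]]]';python3 to.py .576 .227 .123 -90;python3 -c "
from m import *
snap('scene','s8',(270,70,430,220),3)"
```

```text
time: 22.9
position: [0.5765, 0.2266, 0.2016]
tool_rot: [0.501, 0.5, -0.499, 0.5]
ft_force: [0.5, 0.7, 0.3]
grip_width: 0.0016
mm [78.6 -0.7 -0.3] rot [-0.  -0.1 -0.1] pos [0.5765 0.2266 0.2016] F [0.5 0.7 0.3] grip 0.0016 t 22.9 q6 0.19
```

View pics/s8.png

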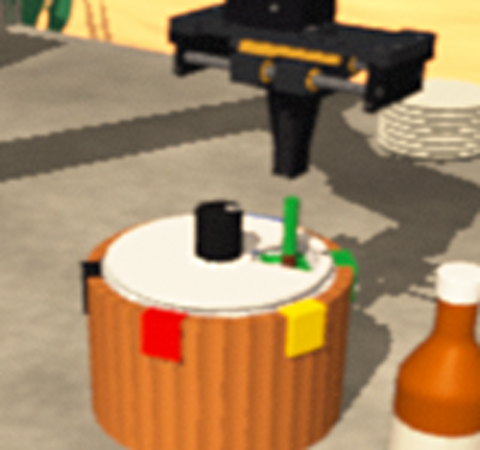

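The green stick stands upright in its well, top at crop (291,202), just below the closed fingers at (290,172). Pressing.

```bash
python3 -m inch '[[0,[14,0,0],[0,0,0]],[0,[12,0,0],[0,0,0]],[0,[12,0,0],[0,0,0]],[0,[12,0,0],[0,0,0]],[0,[12,0,0],[0,0,0]],[0,[12,0,0],[0,0,0]],[0,[6,0,0],[0,0,0]],[0,[4,0,0],[0,0,0]]]';python3 to.py .576 .227 .123 -90
```

```text
time: 23.95
position: [0.5774, 0.2264, 0.1241]
tool_rot: [0.501, 0.499, -0.498, 0.502]
ft_force: [-7.8, -2.4, 25.3]
grip_width: 0.0006
mm [ 1.1 -1.4 -0.6] rot [ 0.1  0.  -0.3] pos [0.5774 0.2264 0.1241] F [-7.8 -2.4 25.3] grip 0.0006 t 23.95 q6 0.19
```

```bash
python3 -m inch '[[0,[-48,0,0],[0,0,0]],[60,[-48,0,0],[0,0,0]],[60,[0,-20,19],[0,0,0]],[60,[0,-20,20],[0,0,0]],[60,[0,0,0],[0,0,0]],[60,[0,0,0],[0,0,0]],[60,[0,0,0],[0,0,0]]]';python3 to.py .5365 .188 .141 -90
```

```text
time: 24.82
position: [0.5371, 0.1883, 0.2177]
tool_rot: [0.501, 0.5, -0.498, 0.501]
ft_force: [0.6, 0.4, -0.1]
grip_width: 0.0528
mm [76.7 -1.   0.4] rot [ 0.1 -0.1 -0.3] pos [0.5371 0.1883 0.2177] F [ 0.6  0.4 -0.1] grip 0.0528 t 24.825 q6 0.14
```

```bash
python3 -m inch '[[60,[40,0,0],[0,0,0]],[60,[36,0,0],[0,0,0]],[30,[0,0,0],[0,0,0]],[30,[0,0,0],[0,0,0]],[30,[0,0,0],[0,0,0]],[30,[0,0,0],[-10,0,0]],[30,[0,0,0],[-10,0,0]],[30,[0,0,0],[-10,0,0]],[30,[0,0,0],[-10,0,0]],[30,[0,0,0],[-10,0,0]],[30,[0,0,0],[-7,0,0]],[30,[0,0,0],[0,0,0]]]' 25;python3 to.py .5365 .188 .141 -30
```

```text
time: 26.32
position: [0.5345, 0.19, 0.1399]
tool_rot: [0.188, 0.683, -0.189, 0.68]
ft_force: [0.7, 0.5, -8.2]
grip_width: 0.0392
mm [-1.1 -0.7  2.7] rot [-1.  -0.2  0.2] pos [0.5345 0.19   0.1399] F [ 0.7  0.5 -8.2] grip 0.0392 t 26.325 q6 -0.89
```

Now release, rise with a turn back, and head for the blue stick, stopping short for a look.

```bash
python3 -m inch '[[60,[0,0,0],[0,0,0]],[60,[0,0,0],[0,0,0]],[60,[-40,0,0],[10,0,0]],[60,[-40,0,0],[10,0,0]],[60,[-30,0,0],[10,0,0]],[60,[-20,0,0],[10,0,0]],[35,[0,0,0],[10,0,0]],[35,[0,0,0],[9,0,0]],[35,[0,0,55],[0,0,0]],[35,[0,0,55],[0,0,0]],[35,[0,0,55],[0,0,0]],[35,[0,0,0],[0,0,0]]]';python3 to.py .5515 -.253 .26 -90
python3 - <<'E'
from m import *
t=snap('top'); a=t[170:310,130:290]; b=t[150:290,360:520]
cv2.imwrite('pics/t9.png',cv2.cvtColor(cv2.resize(np.hstack([a,b]),None,fx=2.5,fy=2.5,interpolation=2),4))
print(sticks(t));
E
```

```text
time: 27.82
position: [0.537, 0.0234, 0.2895]
tool_rot: [0.52, 0.482, -0.502, 0.496]
ft_force: [0.7, 0.1, -0.1]
grip_width: 0.035
mm [ 29.   25.5 275.7] rot [-2.5 -0.2 -1.8] pos [0.537  0.0234 0.2895] F [ 0.7  0.1 -0.1] grip 0.035 t 27.825 q6 -0.13
{'red': (array([ 0.6172, -0.2424]), np.int32(63)), 'blue': (array([ 0.5526, -0.2506]), np.int32(29))}
```

View pics/t9.png

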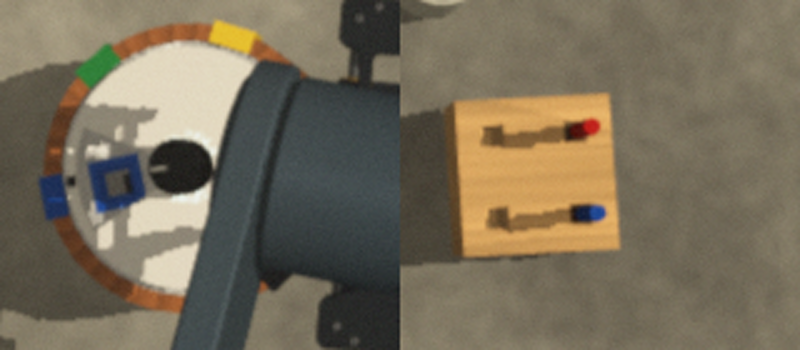

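The window is over the blue well, at full-image pixel (177,243). Red and blue are still in the caddy, which hasn't moved.

```bash
python3 -c "
from h import *; print(onz('top',(177.2,242.8),.125))"; python3 -m inch '[[35,[0,4,55],[-2.5,0,-1.8]],[35,[0,4,55],[0,0,0]],[35,[0,3,55],[0,0,0]],[35,[10,0,55],[0,0,0]],[35,[20,0,50],[0,0,0]],[35,[20,0,8],[0,0,0]],[35,[0,0,0],[0,0,0]]]';python3 to.py .552 -.2525 .085 -90
```

```text
[0.5236493  0.24126062 0.125     ]
time: 28.75
position: [0.555, -0.2516, 0.2424]
tool_rot: [0.501, 0.501, -0.492, 0.506]
ft_force: [-0.1, 0.1, 0.3]
grip_width: 0.0348
mm [157.3  -5.2   1.5] rot [ 0.8 -0.2 -0.8] pos [ 0.555  -0.2516  0.2424] F [-0.1  0.1  0.3] grip 0.0348 t 28.75 q6 -0.63
```

```bash
python3 -m inch '[[35,[50,-3,1],[0.8,0,-0.8]],[35,[40,0,0],[0,0,0]],[35,[0,0,0],[0,0,0]]]';python3 to.py .552 -.2525 .085 -90
```

```text
time: 29.12
position: [0.5576, -0.2492, 0.1556]
tool_rot: [0.501, 0.499, -0.497, 0.503]
ft_force: [-0.1, 0.8, -0.1]
grip_width: 0.0354
mm [70.5 -6.2  3.3] rot [ 0.2 -0.  -0.4] pos [ 0.5576 -0.2492  0.1556] F [-0.1  0.8 -0.1] grip 0.0354 t 29.125 q6 -0.61
```

```bash
python3 -m inch '[[35,[25,-6,3],[0.2,0,-0.4]],[35,[30,0,0],[0,0,0]],[35,[15,0,0],[0,0,0]],[35,[0,0,0],[0,0,0]]]';python3 to.py .552 -.2525 .085 -90
```

```text
time: 29.62
position: [0.5599, -0.252, 0.0941]
tool_rot: [0.5, 0.495, -0.497, 0.507]
ft_force: [-0.2, 0.0, 1.0]
grip_width: 0.0349
mm [ 9.  -8.1  0.4] rot [ 0.3  0.5 -0.9] pos [ 0.5599 -0.252   0.0941] F [-0.2  0.   1. ] grip 0.0349 t 29.625 q6 -0.61
```

```bash
python3 -m inch '[[35,[7,-8,0],[0.3,0.5,-0.9]],[35,[0,0,0],[0,0,0]],[5,[0,0,0],[0,0,0]],[5,[0,0,0],[0,0,0]],[5,[0,0,0],[0,0,0]],[5,[0,0,0],[0,0,0]]]' 15;python3 to.py .552 -.2525 .085 -90;python3 -m inch '[[5,[-30,0,0],[0,0,0]],[5,[-55,0,0],[0,0,0]],[5,[-55,0,0],[0,0,0]],[5,[-50,0,0],[0,0,0]],[5,[0,0,0],[0,0,0]]]';python3 to.py .523 .241 .275 -90
```

```text
time: 30.38
position: [0.5534, -0.2533, 0.0906]
tool_rot: [0.5, 0.499, -0.5, 0.502]
ft_force: [-1.2, -0.5, -0.2]
grip_width: 0.0112
mm [ 5.6 -1.4 -0.8] rot [ 0.   0.2 -0.2] pos [ 0.5534 -0.2533  0.0906] F [-1.2 -0.5 -0.2] grip 0.0112 t 30.375 q6 -0.61
time: 31.0
position: [0.553, -0.2528, 0.285]
tool_rot: [0.5, 0.499, -0.5, 0.501]
ft_force: [0.3, -0.2, -0.6]
grip_width: 0.0113
mm [   9.1  -30.  -493.8] rot [ 0.   0.1 -0.1] pos [ 0.553  -0.2528  0.285 ] F [ 0.3 -0.2 -0.6] grip 0.0113 t 31.0 q6 -0.61
```

```bash
python3 -m inch '[[5,[-10,-3,-50],[0,0,0]],[5,[0,-3,-56],[0,0,0]],[5,[0,-3,-56],[0,0,0]],[5,[0,-3,-56],[0,0,0]],[5,[0,-3,-56],[0,0,0]],[5,[0,-3,-56],[0,0,0]],[5,[0,-3,-56],[0,0,0]],[5,[0,-3,-56],[0,0,0]],[5,[0,-3,-45],[0,0,0]],[5,[0,0,0],[0,0,0]]]';python3 to.py .523 .241 .24 -90
```

```text
time: 32.25
position: [0.5202, 0.2485, 0.2816]
tool_rot: [-0.497, -0.503, 0.505, -0.495]
ft_force: [-0.6, -0.6, -0.8]
grip_width: 0.0114
mm [41.6  3.5  7.5] rot [-0.2 -0.   0.9] pos [0.5202 0.2485 0.2816] F [-0.6 -0.6 -0.8] grip 0.0114 t 32.25 q6 0.25
```

```bash
python3 -m inch '[[5,[20,3,8],[0,0,0.9]],[5,[21,0,0],[0,0,0]],[5,[0,0,0],[0,0,0]]]';python3 to.py .523 .241 .2356 -90;  python3 - <<'E'
from m import *
snap('scene','s10',(270,70,430,220),4); p=state()[1]
for n,X in dict(well=(.523,.241,.125),bot=p-[0,0,.0806],tcp=p).items(): print(n,(proj('scene',X)-[270,70])*4)
E
```

```text
time: 32.62
position: [0.5211, 0.2383, 0.2365]
tool_rot: [-0.499, -0.5, 0.503, -0.499]
ft_force: [-0.8, 0.5, 0.5]
grip_width: 0.0116
mm [ 0.8  1.9 -2.8] rot [-0.2  0.2  0.3] pos [0.5211 0.2383 0.2365] F [-0.8  0.5  0.5] grip 0.0116 t 32.625 q6 0.24
well [324.3907 321.9811]
bot [322.0306 275.3897]
tcp [325.903  147.5805]
```

View pics/s10.png

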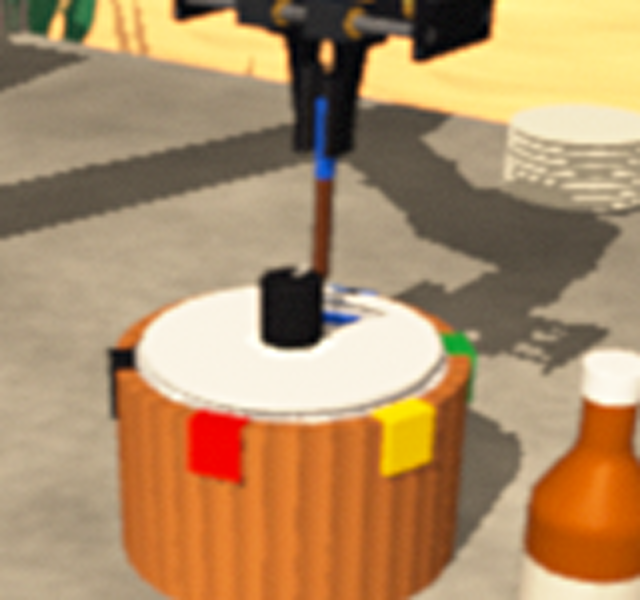

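The blue stick's foot, at crop (322,274), matches the prediction. Inserting.

```bash
python3 -m inch '[[5,[5,1,-3],[0,0,0]],[5,[15,0,0],[0,0,0]],[5,[16,0,0],[0,0,0]],[5,[0,0,0],[0,0,0]]]';python3 to.py .523 .241 .1506 -90
```

```text
time: 33.17
position: [0.5243, 0.2408, 0.2009]
tool_rot: [-0.501, -0.498, 0.502, -0.499]
ft_force: [0.5, -0.2, -0.9]
grip_width: 0.0115
mm [50.3 -1.3 -0.3] rot [-0.3  0.1  0. ] pos [0.5243 0.2408 0.2009] F [ 0.5 -0.2 -0.9] grip 0.0115 t 33.175 q6 0.24
```

```bash
python3 -m inch '[[5,[8,-1,0],[0,0,0]],[5,[15,0,0],[0,0,0]],[5,[15,0,0],[0,0,0]],[5,[11,0,0],[0,0,0]],[5,[0,0,0],[0,0,0]]]';python3 to.py .523 .241 .1506 -90; python3 -m inch '[[28,[0,0,0],[0,0,0]],[28,[0,0,0],[0,0,0]],[28,[-25,0,0],[0,0,0]],[28,[-25,0,0],[0,0,0]],[0,[0,0,0],[0,0,0]],[0,[0,0,0],[0,0,0]],[0,[0,0,0],[0,0,0]],[0,[0,0,0],[0,0,0]]]';python3 to.py .523 .241 .123 -90
```

```text
time: 33.8
position: [0.5238, 0.2409, 0.1489]
tool_rot: [-0.501, -0.498, 0.501, -0.5]
ft_force: [-0.4, -1.0, -1.0]
grip_width: 0.0113
mm [-1.7 -0.8 -0.1] rot [-0.3  0.1 -0.1] pos [0.5238 0.2409 0.1489] F [-0.4 -1.  -1. ] grip 0.0113 t 33.8 q6 0.24
time: 34.8
position: [0.5231, 0.2407, 0.1991]
tool_rot: [-0.501, -0.498, 0.502, -0.499]
ft_force: [-0.2, 0.8, -0.6]
grip_width: 0.0019
mm [76.1 -0.1 -0.4] rot [-0.3  0.1  0. ] pos [0.5231 0.2407 0.1991] F [-0.2  0.8 -0.6] grip 0.0019 t 34.8 q6 0.24
```

```bash
python3 -m inch '[[0,[14,0,0],[0,0,0]],[0,[12,0,0],[0,0,0]],[0,[12,0,0],[0,0,0]],[0,[12,0,0],[0,0,0]],[0,[12,0,0],[0,0,0]],[0,[10,0,0],[0,0,0]],[0,[6,0,0],[0,0,0]],[0,[4,0,0],[0,0,0]]]';python3 to.py .523 .241 .123 -90
```

```text
time: 35.8
position: [0.524, 0.2409, 0.1235]
tool_rot: [0.501, 0.498, -0.501, 0.501]
ft_force: [-7.1, -1.5, 24.8]
grip_width: 0.0003
mm [ 0.5 -1.  -0.1] rot [-0.2  0.1 -0.2] pos [0.524  0.2409 0.1235] F [-7.1 -1.5 24.8] grip 0.0003 t 35.8 q6 0.25
```

```bash
python3 -m inch '[[0,[-48,0,0],[0,0,0]],[60,[-45,0,0],[-10,0,0]],[60,[0,0,0],[-10,0,0]],[60,[0,0,0],[-10,0,0]],[60,[0,0,0],[-10,0,0]],[60,[0,0,0],[-10,0,0]],[60,[0,0,0],[-10,0,0]],[60,[0,0,0],[-10,0,0]],[60,[0,0,0],[-10,0,0]],[60,[0,0,0],[-10,0,0]],[60,[0,-50,12],[0,0,0]],[60,[0,0,0],[0,0,0]]]';python3 to.py .5365 .188 .141 0
```

```text
time: 37.3
position: [0.5337, 0.1902, 0.2082]
tool_rot: [-0.02, 0.71, 0.016, 0.704]
ft_force: [0.4, 0.6, 0.3]
grip_width: 0.0601
mm [67.2 -2.   3.3] rot [ 3.  -0.5  0.3] pos [0.5337 0.1902 0.2082] F [0.4 0.6 0.3] grip 0.0601 t 37.3 q6 -1.47
```

```bash
python3 -m inch '[[60,[34,-2,3],[0,0,0]],[60,[33,0,0],[0,0,0]],[30,[0,0,0],[0,0,0]],[30,[0,0,0],[0,0,0]],[30,[0,0,0],[0,0,0]],[30,[0,0,0],[10,0,0]],[30,[0,0,0],[10,0,0]],[30,[0,0,0],[10,0,0]],[30,[0,0,0],[10,0,0]],[30,[0,0,0],[10,0,0]],[30,[0,0,0],[10,0,0]],[30,[0,0,0],[0,0,0]]]' 25;python3 to.py .5365 .188 .141 -90
```

```text
time: 38.8
position: [0.5356, 0.189, 0.1391]
tool_rot: [0.344, 0.617, -0.35, 0.615]
ft_force: [1.2, -0.9, -6.9]
grip_width: 0.0393
mm [-1.9  0.2  1.3] rot [31.2  0.2  0.5] pos [0.5356 0.189  0.1391] F [ 1.2 -0.9 -6.9] grip 0.0393 t 38.8 q6 -0.4
```

```bash
python3 -m inch '[[30,[-2,0,0],[10.5,0,0]],[30,[0,0,0],[10.5,0,0]],[30,[0,0,0],[10.5,0,0]],[30,[0,0,0],[10.5,0,0]],[30,[0,0,0],[10.5,0,0]],[30,[0,0,0],[10.5,0,0]],[30,[0,0,0],[10.5,0,0]],[30,[0,0,0],[10.5,0,0]],[30,[0,0,0],[10.5,0,0]],[30,[0,0,0],[10.5,0,0]],[30,[0,0,0],[10,0,0]],[30,[0,0,0],[0,0,0]]]' 25;python3 to.py .5365 .188 .141 -177
```

```text
time: 40.3
position: [0.5345, 0.1895, 0.1393]
tool_rot: [-0.703, -0.029, 0.709, -0.032]
ft_force: [0.6, -1.1, -5.9]
grip_width: 0.0392
mm [-1.7  1.7 -1.9] rot [ 1.9  0.5 -0.3] pos [0.5345 0.1895 0.1393] F [ 0.6 -1.1 -5.9] grip 0.0392 t 40.3 q6 1.63
```

```bash
python3 -m inch '[[60,[0,0,0],[0,0,0]],[60,[0,0,0],[0,0,0]],[60,[-40,0,0],[-10,0,0]],[60,[-40,0,0],[-10,0,0]],[60,[-40,0,0],[-10,0,0]],[60,[-20,0,0],[-10,0,0]],[35,[0,0,0],[-10,0,0]],[35,[0,0,0],[-10,0,0]],[35,[0,0,0],[-10,0,0]],[35,[0,0,0],[-10,0,0]],[35,[0,0,0],[-5,0,0]],[35,[0,0,0],[0,0,0]]]';python3 to.py .55 -.08 .29 -90
```

```text
time: 41.8
position: [0.5382, 0.1921, 0.295]
tool_rot: [0.482, 0.515, -0.48, 0.522]
ft_force: [-0.1, 0.3, -0.2]
grip_width: 0.0353
mm [  6.1  -8.5 272.2] rot [ 4.3  0.2 -0.6] pos [0.5382 0.1921 0.295 ] F [-0.1  0.3 -0.2] grip 0.0353 t 41.8 q6 0.08
```

```bash
python3 -m inch '[[35,[0,-2,55],[4.3,0,-0.6]],[35,[0,2,55],[0,0,0]],[35,[0,2,50],[0,0,0]],[35,[0,0,0],[0,0,0]]]';python3 to.py .55 -.08 .29 -90
python3 - <<'E'
from m import *
t=snap('top'); a=t[170:310,130:290]; b=t[150:290,360:520]; s=snap('scene')
cv2.imwrite('pics/t11.png',cv2.cvtColor(cv2.resize(np.hstack([a,b]),None,fx=2.5,fy=2.5,interpolation=2),4))
print(sticks(t));
E
```

```text
time: 42.3
position: [0.5455, 0.0292, 0.2978]
tool_rot: [0.501, 0.497, -0.5, 0.502]
ft_force: [-1.2, 0.7, 0.4]
grip_width: 0.035
mm [  8.2   4.7 109.1] rot [-0.1  0.2 -0.3] pos [0.5455 0.0292 0.2978] F [-1.2  0.7  0.4] grip 0.035 t 42.3 q6 -0.15
{'red': (array([ 0.6172, -0.2422]), np.int32(64))}
```

View pics/t11.png

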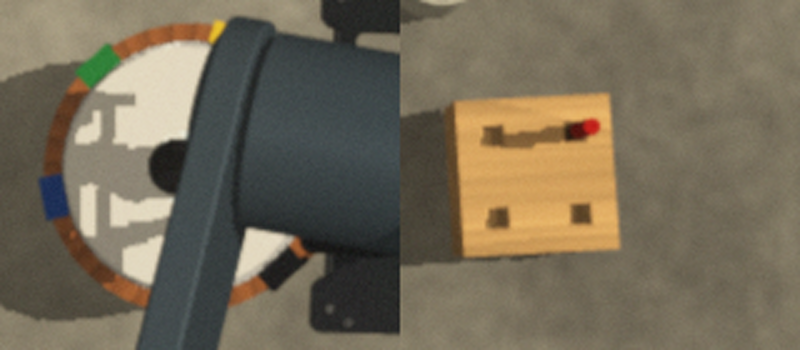

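Only red is left in the caddy, which is still in place. The arm hides the window here, so I'll check it from the scene camera while holding red.

```bash
python3 -m inch '[[35,[0,12,55],[0,0,0]],[35,[0,12,55],[0,0,0]],[35,[0,13,50],[0,0,0]],[35,[10,14,50],[0,0,0]],[35,[20,14,50],[0,0,0]],[35,[20,7,13],[0,0,0]],[35,[0,0,0],[0,0,0]]]';python3 to.py .6165 -.244 .085 -90
```

```text
time: 43.28
position: [0.6249, -0.2334, 0.2478]
tool_rot: [0.498, 0.503, -0.493, 0.506]
ft_force: [-0.8, 0.6, -0.2]
grip_width: 0.035
mm [162.7  -9.8  10.8] rot [ 1.1 -0.1 -0.4] pos [ 0.6249 -0.2334  0.2478] F [-0.8  0.6 -0.2] grip 0.035 t 43.275 q6 -0.55
```

```bash
python3 -m inch '[[35,[50,-9,11],[1,0,-0.4]],[35,[45,0,0],[0,0,0]],[35,[0,0,0],[0,0,0]]]';python3 to.py .6165 -.244 .085 -90
```

```text
time: 43.65
position: [0.6185, -0.2375, 0.1546]
tool_rot: [0.5, 0.501, -0.496, 0.502]
ft_force: [0.5, -0.1, 0.3]
grip_width: 0.0351
mm [69.5 -2.4  6.6] rot [ 0.4 -0.1 -0.2] pos [ 0.6185 -0.2375  0.1546] F [ 0.5 -0.1  0.3] grip 0.0351 t 43.65 q6 -0.55
```

```bash
python3 -m inch '[[35,[25,-4,6],[0.4,0,0]],[35,[25,-1,0],[0,0,0]],[35,[12,0,0],[0,0,0]],[35,[0,0,0],[0,0,0]]]';python3 to.py .6165 -.244 .085 -90
```

```text
time: 44.15
position: [0.6204, -0.24, 0.1021]
tool_rot: [0.501, 0.497, -0.495, 0.507]
ft_force: [0.4, 0.1, 0.8]
grip_width: 0.035
mm [17.  -4.3  3.9] rot [ 0.4  0.2 -1. ] pos [ 0.6204 -0.24    0.1021] F [0.4 0.1 0.8] grip 0.035 t 44.15 q6 -0.55
```

```bash
python3 -m inch '[[35,[15,-4,4],[0.3,0,-1]],[35,[0,0,0],[0,0,0]],[5,[0,0,0],[0,0,0]],[5,[0,0,0],[0,0,0]],[5,[0,0,0],[0,0,0]],[5,[0,0,0],[0,0,0]]]' 15;python3 to.py .6165 -.244 .085 -90;python3 -m inch '[[5,[-30,0,0],[0,0,0]],[5,[-55,0,0],[0,0,0]],[5,[-55,0,0],[0,0,0]],[5,[-55,0,0],[0,0,0]],[5,[0,0,0],[0,0,0]]]';python3 to.py .551 .135 .28 -90
```

```text
time: 44.9
position: [0.6187, -0.2452, 0.0899]
tool_rot: [0.499, 0.498, -0.5, 0.503]
ft_force: [0.7, 0.8, -0.3]
grip_width: 0.0111
mm [ 4.9 -2.2 -1.3] rot [ 0.1  0.4 -0.2] pos [ 0.6187 -0.2452  0.0899] F [ 0.7  0.8 -0.3] grip 0.0111 t 44.9 q6 -0.54
time: 45.52
position: [0.6177, -0.2439, 0.2895]
tool_rot: [0.498, 0.499, -0.5, 0.502]
ft_force: [0.0, 0.0, 0.7]
grip_width: 0.0121
mm [   7.3  -66.  -379.1] rot [ 0.1  0.3 -0.1] pos [ 0.6177 -0.2439  0.2895] F [0.  0.  0.7] grip 0.0121 t 45.525 q6 -0.54
```

```bash
python3 -m inch '[[5,[0,-9,-54],[0,0,0]],[5,[0,-9,-54],[0,0,0]],[5,[0,-9,-54],[0,0,0]],[5,[0,-9,-54],[0,0,0]],[5,[0,-9,-54],[0,0,0]],[5,[0,-9,-54],[0,0,0]],[5,[0,-9,-45],[0,0,0]],[5,[0,0,0],[0,0,0]]]';python3 to.py .5515 .135 .237 -90
```

```text
time: 46.52
position: [0.5473, 0.1352, 0.2785]
tool_rot: [-0.497, -0.502, 0.504, -0.498]
ft_force: [-0.2, -0.6, 0.1]
grip_width: 0.0114
mm [41.4  4.6  0. ] rot [-0.1  0.2  0.7] pos [0.5473 0.1352 0.2785] F [-0.2 -0.6  0.1] grip 0.0114 t 46.525 q6 0.05
```

```bash
python3 -m inch '[[5,[20,4,0],[0,0,0.7]],[5,[20,0,0],[0,0,0]],[5,[0,0,0],[0,0,0]]]';python3 to.py .5515 .135 .237 -90;  python3 - <<'E'
from m import *
snap('scene','s12',(270,70,430,220),4); p=state()[1]
for n,X in dict(well=(.5515,.135,.125),bot=p-[0,0,.080],tcp=p).items(): print(n,(proj('scene',X)-[270,70])*4)
E
```

```text
time: 46.9
position: [0.5502, 0.1334, 0.2353]
tool_rot: [-0.498, -0.499, 0.502, -0.501]
ft_force: [1.2, -0.3, 0.4]
grip_width: 0.0113
mm [-1.7  1.3 -1.6] rot [-0.1  0.3  0.1] pos [0.5502 0.1334 0.2353] F [ 1.2 -0.3  0.4] grip 0.0113 t 46.9 q6 0.05
well [258.0068 389.7754]
bot [255.8975 340.5846]
tcp [256.7314 203.5187]
```

View pics/s12.png

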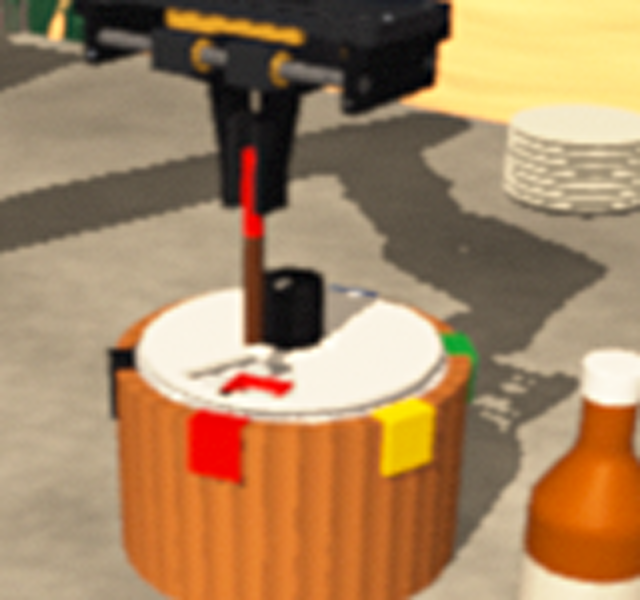

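The window is over the red well at crop (258,386), and the stick's foot at (254,343) is where it should be. Inserting.

```bash
python3 -m inch '[[5,[5,1,-2],[0,0,0]],[5,[15,0,0],[0,0,0]],[5,[15,0,0],[0,0,0]],[5,[0,0,0],[0,0,0]]]';python3 to.py .5515 .135 .150 -90
```

```text
time: 47.45
position: [0.5535, 0.1341, 0.2005]
tool_rot: [-0.5, -0.497, 0.501, -0.501]
ft_force: [0.3, -0.4, 0.1]
grip_width: 0.0116
mm [50.5 -2.1 -1.2] rot [-0.2  0.3 -0.1] pos [0.5535 0.1341 0.2005] F [ 0.3 -0.4  0.1] grip 0.0116 t 47.45 q6 0.05
```

```bash
python3 -m inch '[[5,[8,-2,-1],[0,0,0]],[5,[15,0,0],[0,0,0]],[5,[15,0,0],[0,0,0]],[5,[11,0,0],[0,0,0]],[5,[0,0,0],[0,0,0]]]';python3 to.py .5515 .135 .15 -90; python3 -m inch '[[28,[0,0,0],[0,0,0]],[28,[0,0,0],[0,0,0]],[28,[-25,0,0],[0,0,0]],[28,[-25,0,0],[0,0,0]],[0,[0,0,0],[0,0,0]],[0,[0,0,0],[0,0,0]],[0,[0,0,0],[0,0,0]],[0,[0,0,0],[0,0,0]]]';python3 to.py .5515 .135 .123 -90
```

```text
time: 48.08
position: [0.5513, 0.135, 0.1473]
tool_rot: [-0.5, -0.497, 0.502, -0.501]
ft_force: [-0.6, 0.1, -1.4]
grip_width: 0.0113
mm [-2.7  0.2  0. ] rot [-0.1  0.3 -0.1] pos [0.5513 0.135  0.1473] F [-0.6  0.1 -1.4] grip 0.0113 t 48.075 q6 0.05
time: 49.08
position: [0.5506, 0.1352, 0.1975]
tool_rot: [-0.499, -0.498, 0.502, -0.501]
ft_force: [0.2, 0.2, -0.6]
grip_width: 0.0017
mm [74.5  0.9 -0.2] rot [-0.2  0.3 -0. ] pos [0.5506 0.1352 0.1975] F [ 0.2  0.2 -0.6] grip 0.0017 t 49.075 q6 0.05
```

```bash
python3 -m inch '[[0,[14,0,0],[0,0,0]],[0,[12,0,0],[0,0,0]],[0,[12,0,0],[0,0,0]],[0,[12,0,0],[0,0,0]],[0,[12,0,0],[0,0,0]],[0,[9,0,0],[0,0,0]],[0,[6,0,0],[0,0,0]],[0,[4,0,0],[0,0,0]]]';python3 to.py .5515 .135 .123 -90; python3 -m inch '[[0,[-48,0,0],[0,0,0]],[60,[-45,0,0],[0,0,0]],[60,[0,-15,-53],[0,0,0]],[60,[0,0,0],[0,0,0]],[60,[0,0,0],[0,0,0]],[60,[0,0,0],[0,0,0]]]';python3 to.py .5365 .188 .141 -90
```

```text
time: 50.08
position: [0.5515, 0.1352, 0.1233]
tool_rot: [0.5, 0.497, -0.501, 0.502]
ft_force: [-7.2, 0.2, 24.8]
grip_width: 0.0004
mm [0.3 0.  0.2] rot [-0.1  0.4 -0.2] pos [0.5515 0.1352 0.1233] F [-7.2  0.2 24.8] grip 0.0004 t 50.075 q6 0.05
time: 50.82
position: [0.5347, 0.1886, 0.2155]
tool_rot: [-0.499, -0.498, 0.502, -0.501]
ft_force: [0.1, 0.3, -1.1]
grip_width: 0.0425
mm [74.5  1.8  0.1] rot [-0.2  0.4 -0. ] pos [0.5347 0.1886 0.2155] F [ 0.1  0.3 -1.1] grip 0.0425 t 50.825 q6 0.15
```

```bash
python3 -m inch '[[60,[0,2,0],[0,0,0]],[60,[37,0,0],[0,0,0]],[60,[36,0,0],[0,0,0]],[30,[0,0,0],[0,0,0]],[30,[0,0,0],[0,0,0]],[30,[0,0,0],[0,0,0]],[30,[0,0,0],[10,0,0]],[30,[0,0,0],[10,0,0]],[30,[0,0,0],[10,0,0]],[30,[0,0,0],[10,0,0]],[30,[0,0,0],[10,0,0]],[30,[0,0,0],[0,0,0]]]' 25;python3 to.py .5365 .188 .141 -150
```

```text
time: 52.32
position: [0.5317, 0.1868, 0.1407]
tool_rot: [-0.664, -0.231, 0.673, -0.23]
ft_force: [0.9, -0.9, -8.0]
grip_width: 0.0394
mm [-0.3  2.  -4.5] rot [8.1 0.7 0.2] pos [0.5317 0.1868 0.1407] F [ 0.9 -0.9 -8. ] grip 0.0394 t 52.325 q6 1.05
```

```bash
python3 -m inch '[[30,[0,0,0],[8,0,0]],[30,[0,0,0],[0,0,0]],[60,[0,0,0],[0,0,0]],[60,[0,0,0],[0,0,0]],[60,[-50,0,0],[0,0,0]],[60,[-50,0,0],[0,0,0]],[60,[0,-50,0],[0,0,0]],[60,[0,-58,0],[0,0,0]],[60,[0,-58,0],[0,0,0]],[60,[0,-58,0],[0,0,0]],[60,[0,-58,0],[0,0,0]],[60,[0,0,0],[0,0,0]]]'
python3 - <<'E'
from m import *
t=snap('top'); s=snap('scene'); a=t[170:310,130:290]; b=s[100:240,270:430]
cv2.imwrite('pics/t13.png',cv2.cvtColor(cv2.resize(np.hstack([a,b]),None,fx=2.5,fy=2.5,interpolation=2),4))
print(tip('top','cap_window'),tip('top','cap_knob'),state()[1])
for n in('cup','jug','syrup'): 
    a,b=tip('scene',n)[0],tip('top',n)[0]; print(n,a,b)
E
```

```text
time: 53.82
position: [0.3942, 0.4369, 0.2556]
tool_rot: [0.687, 0.189, -0.676, 0.189]
ft_force: [-0.4, 0.0, 0.1]
grip_width: 0.0597
(array([222.4, 259.1]), 0.79) (array([244. , 132.3]), 0.74) [0.3971 0.4328 0.2549]
cup [329.9 315.8] [371.5 137.1]
jug [376.2 282. ] [312.7 134.5]
syrup [412.6 242.1] [241.6 135.9]
```

View pics/t13.png

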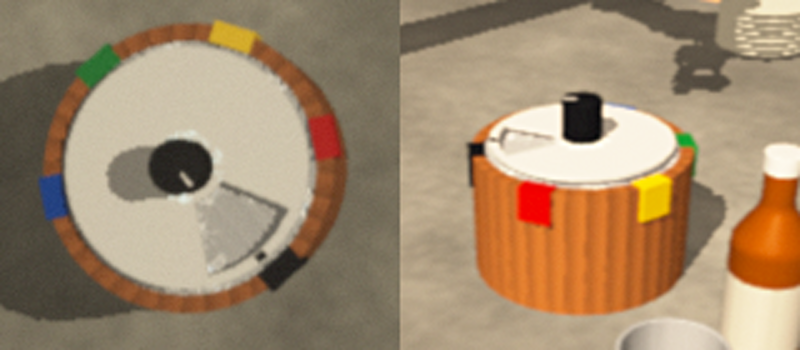

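Run:
```python
from h import *
c=np.array([.5365,.1877])
f=lambda u,v,z:onz('top',(130+u/2.5,170+v/2.5),z)[:2]-c
for n,d in dict(mark=f(261,257,.135),win=onz('top',(222.4,259.1),.135)[:2]-c,tab=f(284,269,.12),c1=f(221,184,.135),c2=f(288,209,.135),c3=f(208,272,.135)).items(): print(n,np.degrees(np.arctan2(d[1],d[0])),np.hypot(*d))
```

```text
mark -138.8550749747996 0.08632715255015815
win -140.24605369625584 0.0526277039029476
tab -135.8454560284113 0.10376886995587158
c1 -115.75531571954004 0.027841266925654275
c2 -111.16478953405756 0.08080954131921342
c3 -166.68448825788275 0.07916801588532461
```

The window's mark reads -138.9°, its edges average -138.9°, and the black tab is at about -135.5°. That puts the cap at roughly -0.06 rad, inside tolerance, and the lower stop at -0.12 rad is also inside it. The arm is clear, so I'm handing in.

```bash
python3 -c "
from rig import robot; print(robot.hand_in())"
```

```text
the job is handed in; nothing more can be done
None
```

All four sticks are in the wells of their own colour and pressed down. The cap is turned to closed, and I handed the job in at about 54 s. The hand-in gives no verdict, so what follows is my own measurement.

- **Sticks:** Green, blue and red bottomed out at about 25 N with the fingertip at 123–124 mm, just below the 125 mm mouth. Yellow was checked less well. Its press ended at about 125.5 mm with almost no force, still inside the 4 mm allowance, and it did not block the cap afterwards. With the cap closed, the sticks cannot be seen in the last picture.
- **Cap:** The last top view puts the window about 3–4° (0.06 rad) past the black tab. The network's estimate of the window alone gave about 5°. Both are within the 7° limit.
- **Bystanders:** The jug, mug and syrup bottle were found within about 4 pixels of their first positions and standing. The syrup bottle could only be compared in the scene camera, because the first top picture missed it. The network also once reported the syrup bottle as the cap knob in the top view, and I ignored that reading.
- **Caddy:** It was never seen to move.
- **Arm:** It ended clear of everything, with its wrist force near zero.

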